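# Load the seasoning carrier and turn it level with its ball in the dish

## Task

First stand the seasoning mill in pocket one of the carrier (the one with a single stud beside it), then stand the capped spice jar in pocket two (two studs). Take the loaded carrier by its wooden handle bar, lift it about 8 cm straight up off its mat and, keeping it level and the loose infuser ball in the middle of the dish, turn it a quarter turn anticlockwise as seen from above, so that the mill's end comes over the mat's beaded edge. Finish while still holding it there, and leave the cup, the glass and the teaspoon where they are.

Things in the scene. Friction and masses are not known exactly. Their poses are not given: they have to be found in the camera images.
- mat: cork serving mat fixed to the worktop, 190 (x) x 215 (y) x 6 mm, with a wooden bead 8 mm wide and 12 mm high along its -x edge (bead centre 99 mm from the mat's centre). Origin: centre of its underside, on the worktop; z up. It never moves. The carrier starts in the middle of the mat with its axes parallel to the mat's (within 0.05 rad).
- carrier: loose wooden seasoning carrier, 0.40 kg empty: a board 130 (x) x 212 (y) x 8 mm with a pocket ring at either end of y, a shallow white round dish in the middle and a handle above the dish: two thin steel posts at x = +-55 mm joined by a wooden bar. Origin: centre of the board's underside; x along the bar, y from pocket two to pocket one, z up. The job is to turn it +90 degrees about z relative to the mat, so that its +y (pocket one) points along the mat's -x.
- handle (a point): centre of the wooden handle bar, 150 mm above the underside of the carrier; the bar is 126 mm long along x, 14 mm wide (y) and 22 mm tall; its underside is 139 mm above the carrier's underside. The carrier balances under this point. With the carrier on its mat the bar's top is 167 mm above the worktop: carry things over it or round it. Axes as the carrier.
- dish (a point): centre of the dish's hollow, 11 mm above the carrier's underside; the dish is a shallow cone rising 0.10 rad outward to a rim of 80 mm outer diameter, 6 mm higher than its middle. Axes as the carrier.
- pocket_one (a point): centre of the floor of pocket one (carrier y = +74 mm, floor 8 mm above the carrier's underside); round, 52 mm bore, wall 4 mm thick and 22 mm high above the floor; one small steel stud on the board beside it. Axes as the carrier.
- pocket_two (a point): centre of the floor of pocket two (carrier y = -74 mm), same size; two small steel studs beside it. Axes as the carrier.
- ball_centre (a point): centre of the loose steel infuser ball, 28 mm in diameter, 40 g, which lies in the middle of the dish from the start and rolls freely. Its axes turn with it.
- mill_mid (a point): centre, half-way up, of the upright seasoning mill with a plain grey domed top: round, 44 mm in diameter, 90 mm tall, so its foot is 45 mm below this point. z up.
- jar_mid (a point): centre, half-way up, of the upright spice jar with a wide flat screw cap and a paper label: round, 45 mm in diameter, 106 mm tall, so its foot is 53 mm below this point; the cap is the top 21 mm. z up.
- cup: small white cup, 64 x 88 x 54 mm, bystander; origin at its underside.
- glass: small clear drinking glass, 51 mm in diameter, 58 mm tall, bystander; origin at the centre of its underside.
- spoon: teaspoon lying on the worktop, 131 mm long, bystander; origin at the middle of its underside.
There are look-alikes about, which are no part of the job. What is shaped like the part that bears mill_mid but orange is not meant. What is shaped like the part that bears jar_mid but yellow is not meant.

How it is judged (in metres and radians):
On the way, in this order (a step that is already met when the one before it is completed fails the run):
1. the mill stands in pocket one, let go, on the carrier on its mat (horizontal distance between mill_mid and pocket_one below 0.01 m and z of mill_mid in the frame of carrier below 0.058 m and contact force between the fingers and mill below 0.2 N and height (world z) of carrier below 0.012 m), for 0.2 s.
2. then the jar stands in pocket two, let go, on the carrier on its mat (horizontal distance between mill_mid and pocket_one below 0.01 m and horizontal distance between jar_mid and pocket_two below 0.01 m and z of jar_mid in the frame of carrier below 0.066 m and contact force between the fingers and jar below 0.2 N and height (world z) of carrier below 0.012 m), for 0.2 s.
3. then the loaded carrier hangs clear of the mat (3 cm or more), before or while it is turned (height (world z) of carrier above 0.036 m and angle between the x axis of carrier and the x axis of mat, either way round below 1.3 rad and contact force between the fingers and carrier above 2 N), for 0.1 s.
At the end, for the whole second after the job is handed in: The gripper holds the carrier still and level (0.1 rad) 4 to 14 cm above the mat, within 5 cm of its centre, turned a quarter turn (within 0.15 rad), pocket one towards the bead; ball within about 12 mm of the dish's middle, mill still in pocket one, jar in pocket two (angle between the x axis of carrier and the y axis of mat, either way round below 0.15 rad and x of pocket_one in the frame of mat below -0.02 m and horizontal distance between carrier and mat below 0.05 m and height (world z) of carrier between 0.046 and 0.146 m and angle between carrier's own z axis and vertical below 0.1 rad and linear speed of carrier below 0.03 m/s and contact force between the fingers and carrier above 2 N and contact force between carrier and mat below 0.1 N and distance between ball_centre and dish below 0.019 m and horizontal distance between mill_mid and pocket_one below 0.015 m and z of mill_mid in the frame of carrier below 0.06 m and horizontal distance between jar_mid and pocket_two below 0.015 m and z of jar_mid in the frame of carrier below 0.068 m); the arm keeps its last pose, push and grip.
It fails at once if the ball rolls away from the middle of the dish (more than about 21 mm) or out of it (distance between ball_centre and dish above 0.026 m).
It fails at once if the carrier tilts by more than 0.2 rad (angle between carrier's own z axis and vertical above 0.2 rad).
It fails at once if a bystander (cup, glass or teaspoon) is moved by more than 3 cm (distance of any of cup, glass, spoon from where it was at the start of the episode above 0.03 m).
It fails at once if the carrier is turned the wrong way (clockwise), pocket one going to the mat's far side from the bead (x of pocket_one in the frame of mat above 0.06 m).
It also fails if it takes over 67 s, if anything falls off the work surface, if the arm or the gripper's body presses on something with over 40 N, if the wrist force passes 120 N, or if a joint passes its speed limit or range.

## Robot

A 6-joint arm with a two-finger parallel gripper is mounted at the origin on a cart in front of the work surface, level with it; the furniture and walls round the work are solid. World frame = base frame: x ahead of the robot, y to its left, z up, the work surface at z = 0. Lengths are in mm, angles in rad, forces in N, time in s.
With the tool pointing down it reaches from about 400 to 925 mm from the base axis. Payload 12.5 kg.
Tool frame: the origin (TCP) lies on the centre line of the jaws, within the pads' length; the fingertips stand 19 mm ahead of it and the grasp point (between the pads) is the TCP; z points along the fingers, y is the line along which they close (so a half turn about z gives the same grasp; the last joint's range is limited). The gripper opens to 95 mm and grips with 3 to 60 N. Pads are 20 mm wide; open, the fingers measure 119 mm over their backs; the gripper's body (75 mm by 180 mm) begins 59 mm behind the grasp point.
Start: joints at [1.195, 0.491, 1.559, -0, 1.092, -0.106], TCP at [166.568, 602.411, 233.661] pointing down, gripper open.
Joint ranges: [-3.1, 3.1], [-0.84, 2.19], [0.05, 2.79], [-1.13, 4.28], [0.06, 2.93], [-2.69, 2.69]. Speed limits (rad/s): [2.22, 2.22, 2.79, 3.14, 3.14, 3.14].

## Interface

Orientations are given as [roll, pitch, yaw] about the fixed x, y, z axes, in that order (R = Rz(yaw) Ry(pitch) Rx(roll)).
In Python, from cell import state, read_camera, job_done gives the robot as it stands.
- The arm moves only by the tool arm_command, never from a script. Its argument "deltas" is a list of rows, each an object of numbers: "dx", "dy", "dz": the shift along the world's x, y, z in m; "yaw": the turn about the world's z in degrees. In form: [{"dx": .., "dy": .., "dz": .., "yaw": ..}, ...]. A call has 1 to 20 rows; each row shifts and turns the commanded pose from where the row before left it; what a row does not reach is not made up. A row lasts 1/10 s, in which the tool goes at most 50 mm and 8.59 degrees, less where a joint would pass 70% of its speed; a pose out of reach is approached as far as the arm can. A call with a gripper value outside its range is refused whole. "gripper" is the finger opening in m, from 0 to 0.0951, set as the call begins (left out, the last holds). The fingers move at their own pace and stop on an object; the grip force is fixed at half the most. Time passes only in rows, so rows that do not move let the fingers close. It gives the time, the measured TCP pose, the force, the opening and the grip force at its end, in the units of the state.
- state(): the state, without advancing time (a new reading comes with each control period).
- read_camera(name): name is "scene" or "top" or "wrist"; returns a dict with "color" (384x512x3 uint8, red, green, blue), "range_z" (384x512 float32, mm along the optical axis (not along the pixel's ray), 0 where there is no reading), "fx", "fy", "cx", "cy" (pixels), "extrinsics" (4x4, takes a point from camera to world coordinates). Camera axes: x right, y up, looking along -z (the intrinsics and any distortion apply to the point x, -y, -z); pixel columns grow to the right and rows downward; lengths in mm; the calibration is good to about 2 mm. A picture is of the moment at which its call begins.
- job_done(): hands the job in; it is judged then, once.
The state is a dict: "t": time; "joints": joint angles; "qvel": joint speeds; "tau": joint torques, N m; "eef_pos": TCP position; "tcp_rot": TCP orientation; "ft_force": force on the tool from outside, world axes, zero at the start; "moment": the same for the moment, N m; "opening": opening from 0.0 (shut) to 1.0 (fully open); "grip_force": force on a finger pad.
Only numpy, scipy, OpenCV 4.12 (cv2) and the standard library are available. Lean on these libraries where they do the work, as an engineer would, in place of code of your own. Each camera call takes 0.05 s, during which the arm holds its last target. There are 200 camera calls.

## Working session

There is one attempt and no reset: what is moved stays moved. The work goes in short steps, Python scripts to look and compute and a tool call to move; the robot and the scene stay as the last step left them, time stands still between calls to the robot, and variables do not carry over. Pictures are saved under pics/ and viewed, at most 10 in all, crops included, and the job is handed in when it is done.

Besides the shell and the picture viewer there is one more tool, called after "Call:" as a command line: name --argument value ..., lists and objects as JSON in quotes. arm_command: Moves the arm, as the interface text tells. Its arguments: {"type":"object","properties":{"deltas":{"type":"array"},"gripper":{"type":"number"}},"required":["deltas"]}

```bash
mkdir -p pics; cat > h.py <<'E'
import numpy as np,cv2
from cell import state,read_camera,job_done
def pts(c):
    z=c["range_z"];h,w=z.shape;u,v=np.meshgrid(np.arange(w),np.arange(h))
    P=np.stack([(u-c["cx"])/c["fx"]*z,-(v-c["cy"])/c["fy"]*z,-z,np.ones_like(z)],-1)
    W=(P@c["extrinsics"].T)[...,:3];W[z==0]=np.nan
    return W
def save(c,n): cv2.imwrite(f"pics/{n}.png",c["color"][...,::-1])
E
python3 - <<'E'
from h import *
ims=[]
for n in ("top","scene"):
    c=read_camera(n);np.save(n+"_W.npy",pts(c));np.save(n+"_c.npy",c["color"]);save(c,n)
    print(n,c["extrinsics"].round(2).tolist(),c["fx"])
s=state();print(s["eef_pos"],s["tcp_rot"],s["t"],s["ft_force"])
E
```

```text
top [[0.03, 0.99, -0.14, 391.12], [-1.0, 0.03, 0.01, 32.09], [0.02, 0.14, 0.99, 1174.49], [0.0, 0.0, 0.0, 1.0]] 438.8394174527756
scene [[0.67, 0.3, -0.68, -241.41], [-0.74, 0.25, -0.62, -679.09], [-0.01, 0.92, 0.39, 556.72], [0.0, 0.0, 0.0, 1.0]] 435.89039742104876
[166.51012761 602.21900875 233.1351603 ] [-3.14063113e+00 -1.16253737e-04  2.87174238e+00] 0.1 [-0.69295948  0.79636749 -0.54715357]
```

View pics/top.png

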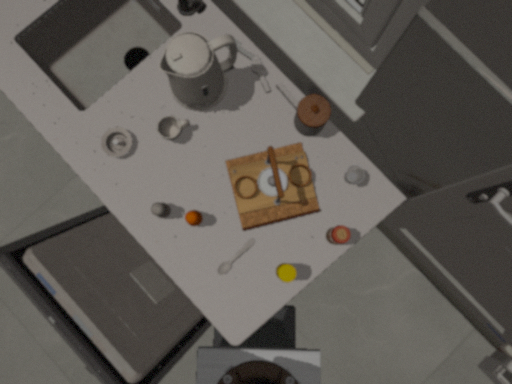

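View pics/scene.png

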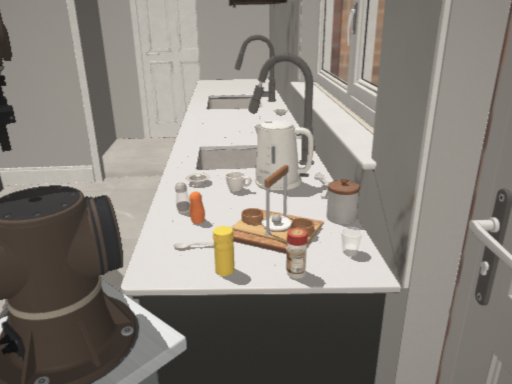

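The top view shows the grey mill at (160,209), the red-capped jar at (340,235), the carrier at (272,182), the glass at (356,176) and the cup at (172,128). The orange and yellow look-alikes are at (193,217) and (287,272).

```bash
python3 - <<'E'
from h import *
a=np.load("top_c.npy")[135:240,215:335];b=np.load("scene_c.npy")[155:255,220:340]
f=lambda x:cv2.resize(x[:100],(600,500),interpolation=cv2.INTER_CUBIC)
cv2.imwrite("pics/crop.png",cv2.convertScaleAbs(cv2.resize(np.hstack([cv2.resize(a,None,fx=3.3,fy=3.3,interpolation=2),cv2.resize(b,(396,346),interpolation=2)]),None,fx=1,fy=1)[...,::-1],alpha=1.4))
W=np.load("top_W.npy");C=np.load("top_c.npy")
def blob(n,u0,u1,v0,v1,zlo,zhi):
    w=W[v0:v1,u0:u1].reshape(-1,3);m=(w[:,2]>zlo)&(w[:,2]<zhi);q=w[m]
    r=cv2.minAreaRect(q[:,:2].astype(np.float32))
    print(n,len(q),q.mean(0).round(1),"minRect",np.round(r[0],1),np.round(r[1],1),round(r[2],1))
blob("mill",148,172,198,220,70,120);blob("jar",326,354,222,248,90,130)
blob("orange",183,205,205,228,70,120);blob("yellow",275,300,260,285,80,130)
blob("glass",340,372,160,190,30,90);blob("cup",155,190,112,142,30,90)
blob("bar",255,300,140,215,148,180)
blob("mat",220,325,135,235,3,300)
blob("ringL",230,262,172,205,22,45);blob("ringR",287,315,160,190,22,45)
blob("pot",290,335,90,140,60,300)
E
```

```text
mill 152 [496.2 263.1  83.8] minRect [497.  264.9] [32.5 32.2] 65.8
jar 279 [ 447.  -189.2  104.7] minRect [ 447.5 -189.9] [43.1 43.2] 46.0
orange 154 [478.3 178.1  83.6] minRect [479.5 178.9] [32.9 32.4] 0.2
yellow 280 [350.3 -59.8 104.7] minRect [350.3 -60. ] [42.9 42.5] 44.5
glass 176 [ 611.5 -240.7   47.7] minRect [ 607.7 -235.7] [47.9 47.9] 2.5
cup 289 [722.3 248.5  46.4] minRect [723.2 249.6] [62.1 79.7] 51.4
bar 337 [584.4 -22.9 164.6] minRect [585.5 -23.4] [125.2  14.4] 14.2
mat 5699 [573.7 -24.2  22.1] minRect [580.4 -24.9] [271.4 283.3] 2.4
ringL 157 [570.7  43.9  32. ] minRect [570.1  38.9] [60.8 78.8] 13.1
ringR 141 [603.4 -95.4  32.9] minRect [603.7 -94.9] [59.3 59.7] 78.6
pot 1215 [ 759.4 -124.   106.3] minRect [ 763.8 -122.2] [88.2 94.8] 52.1
```

View pics/crop.png

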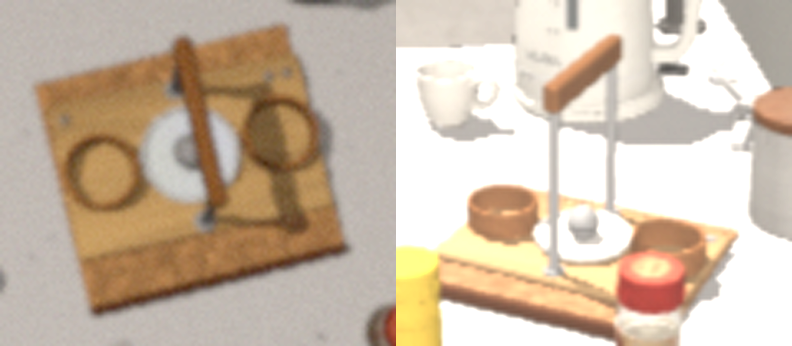

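Pocket one, with the single stud, is the left ring (world +y) and pocket two is the right ring. The dark bead runs along the bottom edge (world -x). The carrier centre is about (585,-23), yaw about 14°. I'll move above the mill now.

Call:
arm_command --deltas '[{"dx": 0.0236, "dy": -0.0241, "dz": -0.003, "yaw": -4.32}, {"dx": 0.0236, "dy": -0.0241, "dz": -0.003, "yaw": -4.32}, {"dx": 0.0236, "dy": -0.0241, "dz": -0.003, "yaw": -4.32}, {"dx": 0.0236, "dy": -0.0241, "dz": -0.003, "yaw": -4.32}, {"dx": 0.0236, "dy": -0.0241, "dz": -0.003, "yaw": -4.32}, {"dx": 0.0236, "dy": -0.0241, "dz": -0.003, "yaw": -4.32}, {"dx": 0.0236, "dy": -0.0241, "dz": -0.003, "yaw": -4.32}, {"dx": 0.0236, "dy": -0.0241, "dz": -0.003, "yaw": -4.32}, {"dx": 0.0236, "dy": -0.0241, "dz": -0.003, "yaw": -4.32}, {"dx": 0.0236, "dy": -0.0241, "dz": -0.003, "yaw": -4.32}, {"dx": 0.0236, "dy": -0.0241, "dz": -0.003, "yaw": -4.32}, {"dx": 0.0236, "dy": -0.0241, "dz": -0.003, "yaw": -4.32}, {"dx": 0.0236, "dy": -0.0241, "dz": -0.003, "yaw": -4.32}, {"dx": 0.0236, "dy": -0.0241, "dz": -0.003, "yaw": -4.32}, {}, {}]' --gripper 0.0951

```text
$.deltas[14]: bad value
```

```bash
python3 - <<'E'
from h import *
s=state();print(s["eef_pos"].round(1) if hasattr(s["eef_pos"],'round') else s["eef_pos"],s["tcp_rot"],s["joints"],s["t"])
c=read_camera("wrist");save(c,"w1");W=pts(c)
near=np.hypot(W[...,0]-497,W[...,1]-265)<45
for lo,hi in((15,40),(40,65),(65,95)):
    q=W[near&(W[...,2]>lo)&(W[...,2]<hi)]
    if len(q)>5:print(lo,len(q),q.mean(0).round(1),cv2.minEnclosingCircle(q[:,:2].astype(np.float32)),np.percentile(q,[1,99],0).round(1).tolist())
E
```

```text
[166.5 602.2 233.1] [-3.14063113e+00 -1.16253737e-04  2.87174238e+00] [ 1.19536778e+00  4.91490211e-01  1.55936136e+00  1.60906261e-05
  1.09170950e+00 -1.05585748e-01] 0.1
```

View pics/w1.png

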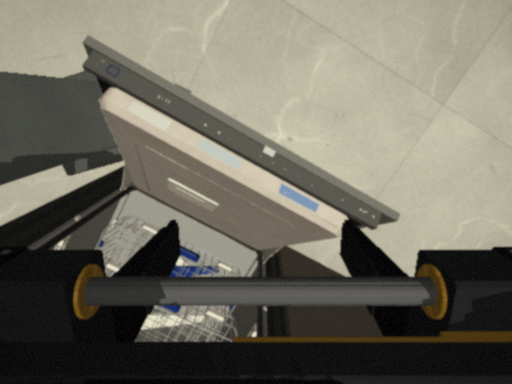

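The move was refused because empty rows aren't allowed, so the wrist view still shows the floor beside the worktop.

Call:
arm_command --deltas '[{"dx": 0.0236, "dy": -0.0241, "dz": -0.003, "yaw": -4.32}, {"dx": 0.0236, "dy": -0.0241, "dz": -0.003, "yaw": -4.32}, {"dx": 0.0236, "dy": -0.0241, "dz": -0.003, "yaw": -4.32}, {"dx": 0.0236, "dy": -0.0241, "dz": -0.003, "yaw": -4.32}, {"dx": 0.0236, "dy": -0.0241, "dz": -0.003, "yaw": -4.32}, {"dx": 0.0236, "dy": -0.0241, "dz": -0.003, "yaw": -4.32}, {"dx": 0.0236, "dy": -0.0241, "dz": -0.003, "yaw": -4.32}, {"dx": 0.0236, "dy": -0.0241, "dz": -0.003, "yaw": -4.32}, {"dx": 0.0236, "dy": -0.0241, "dz": -0.003, "yaw": -4.32}, {"dx": 0.0236, "dy": -0.0241, "dz": -0.003, "yaw": -4.32}, {"dx": 0.0236, "dy": -0.0241, "dz": -0.003, "yaw": -4.32}, {"dx": 0.0236, "dy": -0.0241, "dz": -0.003, "yaw": -4.32}, {"dx": 0.0236, "dy": -0.0241, "dz": -0.003, "yaw": -4.32}, {"dx": 0.0236, "dy": -0.0241, "dz": -0.003, "yaw": -4.32}, {"dz": 0}, {"dz": 0}]' --gripper 0.0951

```text
$.deltas[14]: bad value
```

```bash
cat > near.py <<'E'
from h import *
import sys
def st():
    s=state();print("tcp",np.round(s["eef_pos"],1),"rpy",np.round(s["tcp_rot"],4),"q",np.round(s["joints"],2),"t",s["t"],"F",np.round(s["ft_force"],1),"open",s["opening"],"grip",s["grip_force"])
def near(W,x,y,r,bands):
    n=np.hypot(W[...,0]-x,W[...,1]-y)<r
    for lo,hi in bands:
        q=W[n&(W[...,2]>lo)&(W[...,2]<hi)]
        if len(q)>5:
            k=cv2.minEnclosingCircle(q[:,:2].astype(np.float32))
            print(lo,len(q),q.mean(0).round(1),np.round(k[0],1),round(k[1],1),np.percentile(q,[2,98],0).round(1).tolist())
E
python3 - <<'E'
from near import *
st();c=read_camera("wrist");save(c,"w2");W=pts(c)
near(W,497,265,45,((15,40),(40,65),(65,85),(85,95)))
E
```

```text
tcp [166.5 602.3 233.2] rpy [-3.1408e+00 -1.0000e-04  2.8718e+00] q [ 1.2   0.49  1.56  0.    1.09 -0.11] t 0.15 F [-0.1  0.6 -0.3] open 1.0021327456422218 grip 0.0
```

View pics/w2.png

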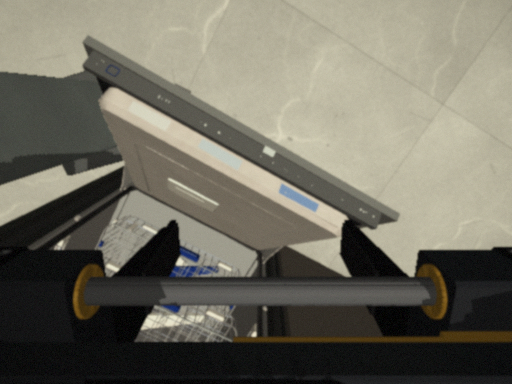

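Refused again with the same view, so it probably wants all four keys in every row.

Call:
arm_command --deltas '[{"dx": 0.0236, "dy": -0.0241, "dz": -0.003, "yaw": -4.32}, {"dx": 0.0236, "dy": -0.0241, "dz": -0.003, "yaw": -4.32}, {"dx": 0.0236, "dy": -0.0241, "dz": -0.003, "yaw": -4.32}, {"dx": 0.0236, "dy": -0.0241, "dz": -0.003, "yaw": -4.32}, {"dx": 0.0236, "dy": -0.0241, "dz": -0.003, "yaw": -4.32}, {"dx": 0.0236, "dy": -0.0241, "dz": -0.003, "yaw": -4.32}, {"dx": 0.0236, "dy": -0.0241, "dz": -0.003, "yaw": -4.32}, {"dx": 0.0236, "dy": -0.0241, "dz": -0.003, "yaw": -4.32}, {"dx": 0.0236, "dy": -0.0241, "dz": -0.003, "yaw": -4.32}, {"dx": 0.0236, "dy": -0.0241, "dz": -0.003, "yaw": -4.32}, {"dx": 0.0236, "dy": -0.0241, "dz": -0.003, "yaw": -4.32}, {"dx": 0.0236, "dy": -0.0241, "dz": -0.003, "yaw": -4.32}, {"dx": 0.0236, "dy": -0.0241, "dz": -0.003, "yaw": -4.32}, {"dx": 0.0236, "dy": -0.0241, "dz": -0.003, "yaw": -4.32}, {"dx": 0, "dy": 0, "dz": 0, "yaw": 0}, {"dx": 0, "dy": 0, "dz": 0, "yaw": 0}]' --gripper 0.0951

```text
t: 1.8
eef_pos: [497.0, 264.6, 191.4]
tcp_rot: [-3.141, -0.0, 1.816]
ft_force: [-0.8, 0.1, 0.6]
opening: 0.998
grip_force: 0.0
```

```bash
python3 - <<'E'
from near import *
st();c=read_camera("wrist");save(c,"w3");W=pts(c)
near(W,497,265,45,((15,40),(40,65),(65,85),(85,95)))
E
```

```text
tcp [497.  264.6 191.4] rpy [-3.141  -0.      1.8155] q [0.37 0.45 1.76 0.   0.93 0.13] t 1.8 F [-0.8  0.1  0.6] open 0.9983854394735774 grip 0.0
15 167 [496.7 281.1  34. ] [499.3 267.3] 21.4 [[478.8, 262.1, 17.2], [519.4, 287.4, 39.5]]
40 371 [497.4 279.6  51.4] [499.5 266.7] 20.4 [[480.1, 266.1, 40.5], [517.6, 286.0, 63.0]]
65 458 [496.5 273.7  80.4] [498.1 267.3] 17.3 [[481.7, 252.5, 68.1], [513.7, 284.0, 84.9]]
85 748 [497.7 268.1  88.1] [498.  267.3] 13.9 [[485.8, 255.5, 85.2], [510.0, 279.5, 90.4]]
```

Mill centre is about (498.5,267). Going down and gripping.

Call:
arm_command --deltas '[{"dx": 0.0015, "dy": 0.0025, "dz": -0.02, "yaw": 0}, {"dx": 0, "dy": 0, "dz": -0.035, "yaw": 0}, {"dx": 0, "dy": 0, "dz": -0.035, "yaw": 0}, {"dx": 0, "dy": 0, "dz": -0.03, "yaw": 0}, {"dx": 0, "dy": 0, "dz": -0.018, "yaw": 0}, {"dx": 0, "dy": 0, "dz": 0, "yaw": 0}]'

```text
t: 2.45
eef_pos: [496.7, 268.1, 51.7]
tcp_rot: [-3.138, 0.0, 1.818]
ft_force: [-1.4, -0.3, -0.0]
opening: 1.001
grip_force: 0.0
```

Call:
arm_command --deltas '[{"dx": 0, "dy": 0, "dz": 0, "yaw": 0}, {"dx": 0, "dy": 0, "dz": 0, "yaw": 0}, {"dx": 0, "dy": 0, "dz": 0, "yaw": 0}, {"dx": 0, "dy": 0, "dz": 0, "yaw": 0}, {"dx": 0, "dy": 0, "dz": 0, "yaw": 0}, {"dx": 0, "dy": 0, "dz": 0, "yaw": 0}, {"dx": 0, "dy": 0, "dz": 0, "yaw": 0}, {"dx": 0, "dy": 0, "dz": 0, "yaw": 0}]' --gripper 0

```text
t: 3.25
eef_pos: [498.4, 267.4, 53.6]
tcp_rot: [-3.141, 0.0, 1.816]
ft_force: [0.1, 0.1, 0.2]
opening: 0.419
grip_force: 29.6
```

Call:
arm_command --deltas '[{"dx": 0, "dy": 0, "dz": 0.015, "yaw": 0}, {"dx": 0, "dy": 0, "dz": 0.03, "yaw": 0}, {"dx": 0, "dy": 0, "dz": 0.035, "yaw": 0}, {"dx": 0, "dy": 0, "dz": 0.02, "yaw": 0}, {"dx": 0.0036, "dy": -0.0118, "dz": 0, "yaw": 0}, {"dx": 0.0075, "dy": -0.024, "dz": 0, "yaw": 0}, {"dx": 0.01, "dy": -0.032, "dz": 0, "yaw": 0}, {"dx": 0.01, "dy": -0.032, "dz": 0, "yaw": 0}, {"dx": 0.01, "dy": -0.032, "dz": 0, "yaw": 0}, {"dx": 0.01, "dy": -0.032, "dz": 0, "yaw": 0}, {"dx": 0.01, "dy": -0.031, "dz": 0, "yaw": 0}, {"dx": 0.0075, "dy": -0.024, "dz": 0, "yaw": 0}, {"dx": 0, "dy": 0, "dz": 0, "yaw": 0}, {"dx": 0, "dy": 0, "dz": 0, "yaw": 0}]'

```text
t: 4.65
eef_pos: [566.6, 47.9, 152.4]
tcp_rot: [-3.14, -0.001, 1.815]
ft_force: [0.3, -0.1, -0.9]
opening: 0.42
grip_force: 29.5
```

```bash
python3 - <<'E'
from near import *
st();c=read_camera("wrist");save(c,"w4");W=pts(c)
near(W,567,48.6,38,((28,42),(60,140),(9,20)))
near(W,603,-95,38,((28,42),))
m=(W[...,2]>150)&(W[...,2]<175)&(np.hypot(W[...,0]-585,W[...,1]+23)<75);q=W[m]
if len(q)>5: print("bar",len(q),cv2.minAreaRect(q[:,:2].astype(np.float32)))
E
```

```text
tcp [566.6  47.9 152.4] rpy [-3.1399e+00 -6.0000e-04  1.8147e+00] q [-0.03  0.51  1.79  0.    0.85 -0.28] t 4.65 F [ 0.3 -0.1 -0.9] open 0.42021079316431176 grip 29.525852623191895
28 763 [566.   59.8  35.7] [568.2  50.3] 30.4 [[539.3, 29.7, 29.0], [597.2, 79.8, 37.9]]
60 1067 [564.4  63.2 129. ] [565.8  54.1] 24.9 [[543.9, 50.7, 104.9], [585.8, 68.0, 139.6]]
9 2817 [564.5  55.2  14.7] [567.   48.6] 38.0 [[531.6, 25.7, 12.8], [602.3, 81.8, 16.8]]
28 343 [604.6 -84.9  34.9] [604.3 -92.6] 30.2 [[574.9, -109.4, 28.8], [633.3, -65.7, 37.7]]
bar 104 ((568.2500610351562, 45.01714324951172), (40.46126174926758, 8.733083724975586), 8.554047584533691)
```

View pics/w4.png

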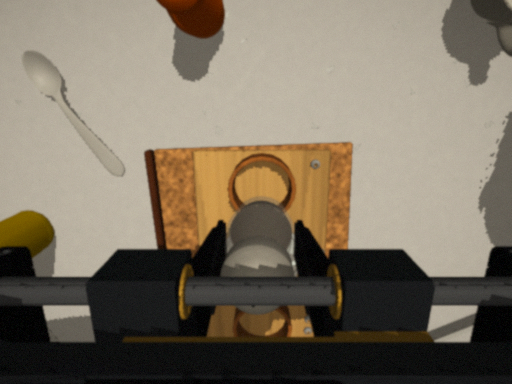

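The wrist view shows the mill held upright, with pocket one's ring just ahead at (262,185) and its single stud at (315,163). After a small correction I'll lower it.

Call:
arm_command --deltas '[{"dx": 0.0012, "dy": 0.0018, "dz": -0.01, "yaw": 0}, {"dx": 0, "dy": 0, "dz": -0.02, "yaw": 0}, {"dx": 0, "dy": 0, "dz": -0.015, "yaw": 0}, {"dx": 0, "dy": 0, "dz": -0.01, "yaw": 0}, {"dx": 0, "dy": 0, "dz": -0.008, "yaw": 0}, {"dx": 0, "dy": 0, "dz": -0.008, "yaw": 0}, {"dx": 0, "dy": 0, "dz": -0.005, "yaw": 0}, {"dx": 0, "dy": 0, "dz": -0.004, "yaw": 0}, {"dx": 0, "dy": 0, "dz": -0.003, "yaw": 0}, {"dx": 0, "dy": 0, "dz": -0.002, "yaw": 0}, {"dx": 0, "dy": 0, "dz": 0, "yaw": 0}, {"dx": 0, "dy": 0, "dz": 0, "yaw": 0}]'

```text
t: 5.9
eef_pos: [568.4, 50.5, 68.9]
tcp_rot: [3.141, 0.0, 1.816]
ft_force: [0.9, 0.3, -0.3]
opening: 0.42
grip_force: 29.5
```

Call:
arm_command --deltas '[{"dx": 0, "dy": 0, "dz": -0.001, "yaw": 0}, {"dx": 0, "dy": 0, "dz": 0, "yaw": 0}, {"dx": 0, "dy": 0, "dz": 0, "yaw": 0}, {"dx": 0, "dy": 0, "dz": 0, "yaw": 0}, {"dx": 0, "dy": 0, "dz": 0, "yaw": 0}, {"dx": 0, "dy": 0, "dz": 0, "yaw": 0}, {"dx": 0, "dy": 0, "dz": 0.01, "yaw": 0}, {"dx": 0, "dy": 0, "dz": 0.02, "yaw": 0}, {"dx": 0, "dy": 0, "dz": 0.04, "yaw": 0}, {"dx": 0, "dy": 0, "dz": 0.04, "yaw": 0}, {"dx": 0, "dy": 0, "dz": 0.04, "yaw": 0}, {"dx": 0, "dy": 0, "dz": 0, "yaw": 0}]' --gripper 0.075

```text
t: 7.1
eef_pos: [569.9, 50.6, 223.5]
tcp_rot: [3.133, 0.002, 1.816]
ft_force: [0.7, 0.4, 1.0]
opening: 0.786
grip_force: 0.0
```

```bash
python3 - <<'E'
from near import *
st();c=read_camera("wrist");W=pts(c)
near(W,568,50,38,((28,42),(45,75),(85,130)))
near(W,603,-95,38,((28,42),))
E
```

```text
tcp [569.9  50.6 223.5] rpy [3.1329e+00 2.4000e-03 1.8164e+00] q [-0.03  0.42  1.71  0.    1.   -0.27] t 7.1 F [0.7 0.4 1. ] open 0.785678242721412 grip 0.0
28 521 [566.6  59.3  35.8] [568.1  50.1] 30.5 [[539.3, 28.5, 28.7], [597.3, 79.6, 38.6]]
45 421 [567.8  62.8  60.1] [569.9  49.3] 21.6 [[549.3, 47.0, 45.7], [588.9, 70.0, 74.4]]
85 1053 [567.5  52.9  99.4] [568.   50.4] 17.3 [[552.8, 36.6, 89.2], [582.9, 66.5, 104.3]]
28 238 [598.4 -68.4  34.2] [600.9 -77.9] 25.5 [[577.6, -80.2, 28.2], [622.3, -63.1, 38.0]]
```

The mill is seated, with its top at 104. Moving above the jar.

Call:
arm_command --deltas '[{"dx": -0.006, "dy": -0.012, "dz": 0, "yaw": 0}, {"dx": -0.013, "dy": -0.026, "dz": 0, "yaw": 0}, {"dx": -0.017, "dy": -0.034, "dz": 0, "yaw": 0}, {"dx": -0.017, "dy": -0.034, "dz": 0, "yaw": 0}, {"dx": -0.017, "dy": -0.034, "dz": 0, "yaw": 0}, {"dx": -0.017, "dy": -0.034, "dz": 0, "yaw": 0}, {"dx": -0.016, "dy": -0.032, "dz": 0, "yaw": 0}, {"dx": -0.012, "dy": -0.023, "dz": 0, "yaw": 0}, {"dx": -0.006, "dy": -0.011, "dz": 0, "yaw": 0}, {"dx": 0, "dy": 0, "dz": 0, "yaw": 0}, {"dx": 0, "dy": 0, "dz": 0, "yaw": 0}]' --gripper 0.0951

```text
t: 8.25
eef_pos: [447.2, -189.0, 217.2]
tcp_rot: [-3.141, -0.001, 1.816]
ft_force: [-0.6, 0.4, 0.3]
opening: 0.998
grip_force: 0.0
```

```bash
python3 - <<'E'
from near import *
st();c=read_camera("wrist");W=pts(c)
near(W,447,-190,40,((20,50),(50,80),(88,103),(103,112)))
E
```

```text
tcp [ 447.2 -189.   217.2] rpy [-3.1411e+00 -8.0000e-04  1.8158e+00] q [-0.54  0.31  1.91  0.    0.92 -0.78] t 8.25 F [-0.6  0.4  0.3] open 0.9977219114731771 grip 0.0
20 170 [ 443.6 -170.6   35.9] [ 446.3 -181.9] 21.5 [[425.8, -183.4, 20.9], [465.8, -166.4, 49.5]]
50 276 [ 443.3 -171.2   67. ] [ 447. -185.] 22.3 [[426.1, -183.4, 51.2], [464.5, -166.6, 79.1]]
88 215 [ 443.6 -172.4   95.4] [ 447.6 -188.9] 22.8 [[425.6, -189.0, 88.5], [466.8, -166.9, 102.6]]
103 1885 [ 447.6 -188.3  107. ] [ 447.7 -189.2] 22.1 [[428.3, -208.3, 105.0], [467.1, -169.0, 108.5]]
```

Call:
arm_command --deltas '[{"dx": 0, "dy": 0, "dz": -0.02, "yaw": 0}, {"dx": 0, "dy": 0, "dz": -0.035, "yaw": 0}, {"dx": 0, "dy": 0, "dz": -0.035, "yaw": 0}, {"dx": 0, "dy": 0, "dz": -0.025, "yaw": 0}, {"dx": 0, "dy": 0, "dz": -0.014, "yaw": 0}, {"dx": 0, "dy": 0, "dz": 0, "yaw": 0}]'

```text
t: 8.9
eef_pos: [447.0, -188.1, 87.0]
tcp_rot: [-3.139, -0.003, 1.818]
ft_force: [-0.8, -0.4, 0.7]
opening: 0.998
grip_force: 0.0
```

Call:
arm_command --deltas '[{"dx": 0, "dy": 0, "dz": 0, "yaw": 0}, {"dx": 0, "dy": 0, "dz": 0, "yaw": 0}, {"dx": 0, "dy": 0, "dz": 0, "yaw": 0}, {"dx": 0, "dy": 0, "dz": 0, "yaw": 0}, {"dx": 0, "dy": 0, "dz": 0, "yaw": 0}, {"dx": 0, "dy": 0, "dz": 0, "yaw": 0}, {"dx": 0, "dy": 0, "dz": 0, "yaw": 0}, {"dx": 0, "dy": 0, "dz": 0, "yaw": 0}]' --gripper 0

```text
t: 9.7
eef_pos: [447.3, -189.5, 88.7]
tcp_rot: [3.141, 0.0, 1.816]
ft_force: [0.2, 0.5, 0.5]
opening: 0.463
grip_force: 30.0
```

Call:
arm_command --deltas '[{"dx": 0, "dy": 0, "dz": 0.015, "yaw": 0}, {"dx": 0, "dy": 0, "dz": 0.035, "yaw": 0}, {"dx": 0, "dy": 0, "dz": 0.04, "yaw": 0}, {"dx": 0, "dy": 0, "dz": 0.02, "yaw": 0}, {"dx": 0.01, "dy": 0.006, "dz": 0, "yaw": 0}, {"dx": 0.02, "dy": 0.012, "dz": 0, "yaw": 0}, {"dx": 0.03, "dy": 0.019, "dz": 0, "yaw": 0}, {"dx": 0.03, "dy": 0.019, "dz": 0, "yaw": 0}, {"dx": 0.03, "dy": 0.019, "dz": 0, "yaw": 0}, {"dx": 0.022, "dy": 0.013, "dz": 0, "yaw": 0}, {"dx": 0.0145, "dy": 0.008, "dz": 0, "yaw": 0}, {"dx": 0, "dy": 0, "dz": 0, "yaw": 0}, {"dx": 0, "dy": 0, "dz": 0, "yaw": 0}]'

```text
t: 11.0
eef_pos: [603.3, -93.1, 197.2]
tcp_rot: [-3.14, -0.001, 1.817]
ft_force: [-1.8, 0.5, -0.6]
opening: 0.461
grip_force: 30.0
```

```bash
python3 - <<'E'
from near import *
st();c=read_camera("wrist");save(c,"w5");W=pts(c)
near(W,604,-93,38,((28,42),(100,220)))
near(W,568,50,38,((28,42),(85,130)))
m=(W[...,2]>158)&(W[...,2]<175)&(np.hypot(W[...,0]-585,W[...,1]+23)<75);q=W[m]
if len(q)>5: print("bar",len(q),cv2.minAreaRect(q[:,:2].astype(np.float32)))
E
```

```text
tcp [603.3 -93.1 197.2] rpy [-3.1397e+00 -1.0000e-03  1.8169e+00] q [-0.26  0.51  1.64 -0.    1.   -0.51] t 11.0 F [-1.8  0.5 -0.6] open 0.4610503420681372 grip 29.99947558841086
28 486 [601.9 -79.8  35.8] [604.5 -93.2] 30.3 [[575.4, -106.9, 29.2], [633.6, -63.7, 37.9]]
100 8436 [600.9 -80.6 198.2] [601.7 -83.3] 31.7 [[575.0, -97.8, 126.3], [627.2, -70.1, 217.3]]
28 800 [570.8  40.6  35.8] [568.3  49.5] 30.3 [[539.3, 20.3, 29.0], [597.2, 69.6, 38.5]]
85 1112 [570.3  41.8  98.6] [568.6  48.7] 16.9 [[554.2, 33.5, 87.4], [584.2, 51.5, 104.2]]
bar 5973 ((594.2955322265625, -51.421688079833984), (125.98863983154297, 74.93885040283203), 14.116682052612305)
```

View pics/w5.png

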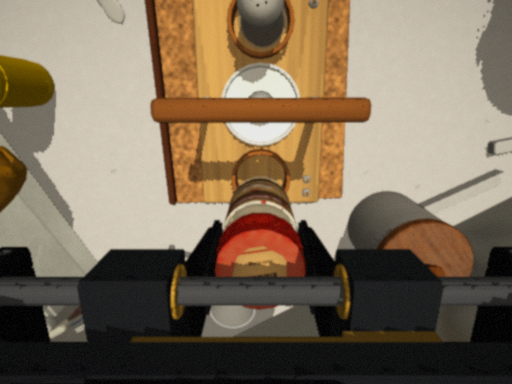

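The view shows the jar held upright, the mill seated in pocket one at (262,20) and pocket two's ring at (260,175) with its two studs. Lowering the jar.

Call:
arm_command --deltas '[{"dx": 0.0005, "dy": 0, "dz": -0.015, "yaw": 0}, {"dx": 0, "dy": 0, "dz": -0.022, "yaw": 0}, {"dx": 0, "dy": 0, "dz": -0.018, "yaw": 0}, {"dx": 0, "dy": 0, "dz": -0.01, "yaw": 0}, {"dx": 0, "dy": 0, "dz": -0.008, "yaw": 0}, {"dx": 0, "dy": 0, "dz": -0.008, "yaw": 0}, {"dx": 0, "dy": 0, "dz": -0.005, "yaw": 0}, {"dx": 0, "dy": 0, "dz": -0.004, "yaw": 0}, {"dx": 0, "dy": 0, "dz": -0.003, "yaw": 0}, {"dx": 0, "dy": 0, "dz": -0.002, "yaw": 0}, {"dx": 0, "dy": 0, "dz": 0, "yaw": 0}, {"dx": 0, "dy": 0, "dz": 0, "yaw": 0}]'

```text
t: 12.25
eef_pos: [604.4, -93.5, 103.8]
tcp_rot: [3.141, 0.0, 1.816]
ft_force: [0.9, -0.6, -0.5]
opening: 0.461
grip_force: 30.0
```

Call:
arm_command --deltas '[{"dx": 0, "dy": 0, "dz": -0.001, "yaw": 0}, {"dx": 0, "dy": 0, "dz": 0, "yaw": 0}, {"dx": 0, "dy": 0, "dz": 0, "yaw": 0}, {"dx": 0, "dy": 0, "dz": 0, "yaw": 0}, {"dx": 0, "dy": 0, "dz": 0, "yaw": 0}, {"dx": 0, "dy": 0, "dz": 0, "yaw": 0}, {"dx": 0, "dy": 0, "dz": 0.01, "yaw": 0}, {"dx": 0, "dy": 0, "dz": 0.02, "yaw": 0}, {"dx": 0, "dy": 0, "dz": 0.04, "yaw": 0}, {"dx": 0, "dy": 0, "dz": 0.04, "yaw": 0}, {"dx": 0, "dy": 0, "dz": 0.04, "yaw": 0}, {"dx": 0, "dy": 0, "dz": 0, "yaw": 0}, {"dx": 0, "dy": 0, "dz": 0, "yaw": 0}]' --gripper 0.075

```text
t: 13.55
eef_pos: [604.2, -93.5, 253.8]
tcp_rot: [3.14, 0.001, 1.816]
ft_force: [-0.3, -0.6, -0.4]
opening: 0.789
grip_force: 0.0
```

```bash
python3 - <<'E'
from near import *
st();c=read_camera("wrist");save(c,"w6");W=pts(c)
near(W,604,-93,38,((28,42),(100,135)))
near(W,568,50,38,((28,42),(85,130)))
m=(W[...,2]>158)&(W[...,2]<175)&(np.hypot(W[...,0]-585,W[...,1]+23)<75);q=W[m]
if len(q)>5: print("bar",len(q),cv2.minAreaRect(q[:,:2].astype(np.float32)))
E
```

```text
tcp [604.2 -93.5 253.8] rpy [3.1398e+00 1.0000e-03 1.8163e+00] q [-0.26  0.45  1.57 -0.    1.12 -0.51] t 13.55 F [-0.3 -0.6 -0.4] open 0.7891489612233241 grip 0.0
28 394 [601.  -78.5  35.9] [604.6 -93.1] 30.2 [[575.5, -107.4, 29.6], [633.6, -63.8, 39.8]]
100 1818 [604.3 -90.8 119.8] [604.9 -92.9] 22.8 [[584.6, -112.3, 104.9], [624.4, -71.7, 122.5]]
28 611 [570.2  43.5  36.1] [568.4  49.9] 30.4 [[539.3, 20.5, 29.2], [597.4, 74.4, 38.5]]
85 1285 [568.8  48.   99.7] [568.1  50.1] 17.3 [[553.3, 34.0, 90.0], [583.7, 63.1, 104.7]]
bar 3339 ((586.3157348632812, -21.769060134887695), (126.21965789794922, 13.728939056396484), 14.081547737121582)
```

Jar seated (top at 120); bar centre (586.4,-21.8), 14.1°. Moving over the bar with a -90° turn.

Call:
arm_command --deltas '[{"dx": -0.0015, "dy": 0.006, "dz": 0, "yaw": -7.5}, {"dx": -0.0015, "dy": 0.006, "dz": 0, "yaw": -7.5}, {"dx": -0.0015, "dy": 0.006, "dz": 0, "yaw": -7.5}, {"dx": -0.0015, "dy": 0.006, "dz": 0, "yaw": -7.5}, {"dx": -0.0015, "dy": 0.006, "dz": 0, "yaw": -7.5}, {"dx": -0.0015, "dy": 0.006, "dz": 0, "yaw": -7.5}, {"dx": -0.0015, "dy": 0.006, "dz": 0, "yaw": -7.5}, {"dx": -0.0015, "dy": 0.006, "dz": 0, "yaw": -7.5}, {"dx": -0.0015, "dy": 0.006, "dz": 0, "yaw": -7.5}, {"dx": -0.0015, "dy": 0.006, "dz": 0, "yaw": -7.5}, {"dx": -0.0015, "dy": 0.006, "dz": 0, "yaw": -7.5}, {"dx": -0.0015, "dy": 0.006, "dz": 0, "yaw": -7.5}, {"dx": 0, "dy": 0, "dz": 0, "yaw": 0}, {"dx": 0, "dy": 0, "dz": 0, "yaw": 0}]' --gripper 0.05

```text
t: 15.0
eef_pos: [586.0, -21.5, 251.7]
tcp_rot: [-3.141, 0.002, 0.25]
ft_force: [-0.1, 0.3, 0.5]
opening: 0.53
grip_force: 0.0
```

```bash
python3 - <<'E'
from near import *
st();c=read_camera("wrist");save(c,"w7");W=pts(c)
m=(W[...,2]>158)&(W[...,2]<175)&(np.hypot(W[...,0]-585,W[...,1]+23)<75);q=W[m]
if len(q)>5: print("bar",len(q),cv2.minAreaRect(q[:,:2].astype(np.float32)),np.percentile(q[:,2],[5,50,95]))
E
```

```text
tcp [586.  -21.5 251.7] rpy [-3.1411e+00  1.6000e-03  2.4960e-01] q [-0.15  0.42  1.63 -0.    1.09  1.17] t 15.0 F [-0.1  0.3  0.5] open 0.5297716661836903 grip 0.0
bar 2599 ((587.08984375, -21.249332427978516), (124.3247299194336, 13.857219696044922), 13.918473243713379) [164.42099314 167.18021749 168.47743221]
```

View pics/w7.png

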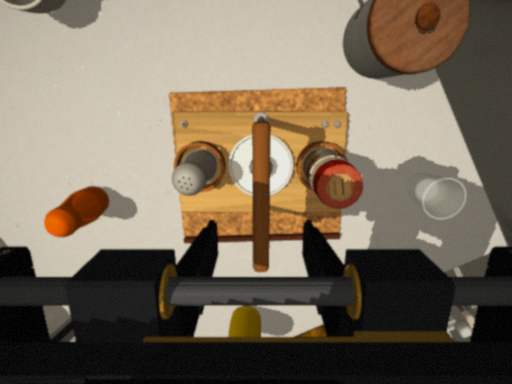

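Mill (190,180) and jar (335,180) stand in their pockets, and the bar runs centred between the fingers. Descending.

Call:
arm_command --deltas '[{"dx": 0.0005, "dy": 0, "dz": -0.015, "yaw": 0}, {"dx": 0, "dy": 0, "dz": -0.025, "yaw": 0}, {"dx": 0, "dy": 0, "dz": -0.025, "yaw": 0}, {"dx": 0, "dy": 0, "dz": -0.018, "yaw": 0}, {"dx": 0, "dy": 0, "dz": -0.01, "yaw": 0}, {"dx": 0, "dy": 0, "dz": -0.004, "yaw": 0}, {"dx": 0, "dy": 0, "dz": 0, "yaw": 0}, {"dx": 0, "dy": 0, "dz": 0, "yaw": 0}]'

```text
t: 15.85
eef_pos: [587.2, -21.6, 156.4]
tcp_rot: [3.141, -0.001, 0.246]
ft_force: [0.7, 0.0, -0.8]
opening: 0.527
grip_force: 0.0
```

Call:
arm_command --deltas '[{"dx": 0, "dy": 0, "dz": 0, "yaw": 0}, {"dx": 0, "dy": 0, "dz": 0, "yaw": 0}, {"dx": 0, "dy": 0, "dz": 0, "yaw": 0}, {"dx": 0, "dy": 0, "dz": 0, "yaw": 0}, {"dx": 0, "dy": 0, "dz": 0, "yaw": 0}]' --gripper 0.024

```text
t: 16.35
eef_pos: [586.8, -21.5, 155.7]
tcp_rot: [3.141, -0.0, 0.245]
ft_force: [0.0, 0.6, 0.3]
opening: 0.258
grip_force: 0.0
```

Call:
arm_command --deltas '[{"dx": 0, "dy": 0, "dz": 0, "yaw": 0}, {"dx": 0, "dy": 0, "dz": 0, "yaw": 0}, {"dx": 0, "dy": 0, "dz": 0, "yaw": 0}, {"dx": 0, "dy": 0, "dz": 0, "yaw": 0}, {"dx": 0, "dy": 0, "dz": 0, "yaw": 0}, {"dx": 0, "dy": 0, "dz": 0, "yaw": 0}, {"dx": 0, "dy": 0, "dz": 0, "yaw": 0}, {"dx": 0, "dy": 0, "dz": 0, "yaw": 0}]' --gripper 0.01

```text
t: 17.15
eef_pos: [586.8, -21.6, 155.6]
tcp_rot: [3.141, -0.0, 0.245]
ft_force: [1.5, -2.6, -1.6]
opening: 0.147
grip_force: 30.0
```

Call:
arm_command --deltas '[{"dx": 0, "dy": 0, "dz": 0.001, "yaw": 0}, {"dx": 0, "dy": 0, "dz": 0.001, "yaw": 0}, {"dx": 0, "dy": 0, "dz": 0.002, "yaw": 0}, {"dx": 0, "dy": 0, "dz": 0.002, "yaw": 0}, {"dx": 0, "dy": 0, "dz": 0.003, "yaw": 0}, {"dx": 0, "dy": 0, "dz": 0.003, "yaw": 0}, {"dx": 0, "dy": 0, "dz": 0.003, "yaw": 0}, {"dx": 0, "dy": 0, "dz": 0.003, "yaw": 0}, {"dx": 0, "dy": 0, "dz": 0.002, "yaw": 0}, {"dx": 0, "dy": 0, "dz": 0.001, "yaw": 0}, {"dx": 0, "dy": 0, "dz": 0, "yaw": 0}, {"dx": 0, "dy": 0, "dz": 0, "yaw": 0}]'

```text
t: 18.35
eef_pos: [586.7, -21.5, 176.6]
tcp_rot: [3.142, 0.0, 0.245]
ft_force: [0.2, 0.1, -6.8]
opening: 0.147
grip_force: 30.0
```

```bash
cat > lev.py <<'E'
from near import *
st();s=state();x,y,z=s["eef_pos"];a=s["tcp_rot"][2]
print("moment",np.round(s["moment"],3))
for n in("wrist","scene","top"):
    c=read_camera(n);W=pts(c);C=c["color"].astype(int)
    d=(W[...,0]-x,W[...,1]-y);r=np.hypot(*d);u=np.cos(a)*d[0]+np.sin(a)*d[1];v=-np.sin(a)*d[0]+np.cos(a)*d[1]
    b=z-150 # carrier underside
    wood=(C[...,0]-C[...,2]>40)
    m=(abs(u)<63)&(abs(v)<104)&(abs(W[...,2]-b-8)<8)&wood&(np.hypot(u,abs(v)-74)>32)&(r>43)
    q=W[m];q=q[~np.isnan(q[:,2])]
    if len(q)>50:
        for _ in range(3):
            A=np.c_[q[:,0]-x,q[:,1]-y,np.ones(len(q))];k=np.linalg.lstsq(A,q[:,2],rcond=None)[0];e=q[:,2]-A@k;q=q[abs(e)<2.5]
        print(n,"board",len(q),"slope",k[:2].round(3),"z",k[2].round(1))
    g=(r<32)&(W[...,2]>b+15)&(W[...,2]<b+45)&(abs(C[...,0]-C[...,2])<35);q=W[g]
    if len(q)>10:print(n,"ball",len(q),(np.median(q,0)-[x,y,b]).round(1),(q.max(0)-[x,y,b]).round(1))
E
python3 lev.py
```

```text
tcp [586.7 -21.5 176.6] rpy [3.1416e+00 1.0000e-04 2.4540e-01] q [-0.15  0.5   1.72 -0.    0.92  1.18] t 18.35 F [ 0.2  0.1 -6.8] open 0.14651964645446067 grip 29.9979168176651
moment [-0.096  0.08  -0.042]
wrist board 11182 slope [0.001 0.   ] z 35.6
wrist ball 439 [  2.5 -12.2  15.4] [30.8 31.9 27.1]
scene board 525 slope [0.001 0.001] z 37.6
scene ball 196 [-7.9 -7.2 17.8] [31.9 31.2 43.5]
top board 72 slope [ 0.027 -0.156] z 49.7
```

The carrier is level and lifted. I'll raise it another 60 mm, then turn.

Call:
arm_command --deltas '[{"dx": 0, "dy": 0, "dz": 0.001, "yaw": 0}, {"dx": 0, "dy": 0, "dz": 0.002, "yaw": 0}, {"dx": 0, "dy": 0, "dz": 0.003, "yaw": 0}, {"dx": 0, "dy": 0, "dz": 0.004, "yaw": 0}, {"dx": 0, "dy": 0, "dz": 0.005, "yaw": 0}, {"dx": 0, "dy": 0, "dz": 0.005, "yaw": 0}, {"dx": 0, "dy": 0, "dz": 0.005, "yaw": 0}, {"dx": 0, "dy": 0, "dz": 0.005, "yaw": 0}, {"dx": 0, "dy": 0, "dz": 0.005, "yaw": 0}, {"dx": 0, "dy": 0, "dz": 0.005, "yaw": 0}, {"dx": 0, "dy": 0, "dz": 0.005, "yaw": 0}, {"dx": 0, "dy": 0, "dz": 0.005, "yaw": 0}, {"dx": 0, "dy": 0, "dz": 0.004, "yaw": 0}, {"dx": 0, "dy": 0, "dz": 0.003, "yaw": 0}, {"dx": 0, "dy": 0, "dz": 0.002, "yaw": 0}, {"dx": 0, "dy": 0, "dz": 0.001, "yaw": 0}, {"dx": 0, "dy": 0, "dz": 0, "yaw": 0}, {"dx": 0, "dy": 0, "dz": 0, "yaw": 0}]'

```text
t: 20.3
eef_pos: [586.7, -21.5, 236.5]
tcp_rot: [3.142, 0.0, 0.245]
ft_force: [0.1, -0.3, -6.0]
opening: 0.145
grip_force: 30.0
```

Call:
arm_command --deltas '[{"dx": 0, "dy": 0, "dz": 0, "yaw": 0.5}, {"dx": 0, "dy": 0, "dz": 0, "yaw": 1}, {"dx": 0, "dy": 0, "dz": 0, "yaw": 1.5}, {"dx": 0, "dy": 0, "dz": 0, "yaw": 2}, {"dx": 0, "dy": 0, "dz": 0, "yaw": 2}, {"dx": 0, "dy": 0, "dz": 0, "yaw": 2}, {"dx": 0, "dy": 0, "dz": 0, "yaw": 2}, {"dx": 0, "dy": 0, "dz": 0, "yaw": 2}, {"dx": 0, "dy": 0, "dz": 0, "yaw": 2}, {"dx": 0, "dy": 0, "dz": 0, "yaw": 2}, {"dx": 0, "dy": 0, "dz": 0, "yaw": 2}, {"dx": 0, "dy": 0, "dz": 0, "yaw": 2}, {"dx": 0, "dy": 0, "dz": 0, "yaw": 2}, {"dx": 0, "dy": 0, "dz": 0, "yaw": 2}, {"dx": 0, "dy": 0, "dz": 0, "yaw": 2}, {"dx": 0, "dy": 0, "dz": 0, "yaw": 1.5}, {"dx": 0, "dy": 0, "dz": 0, "yaw": 1}, {"dx": 0, "dy": 0, "dz": 0, "yaw": 0.5}, {"dx": 0, "dy": 0, "dz": 0, "yaw": 0}, {"dx": 0, "dy": 0, "dz": 0, "yaw": 0}]'

```text
t: 22.3
eef_pos: [586.8, -21.5, 236.7]
tcp_rot: [3.141, -0.0, 0.769]
ft_force: [0.3, -0.4, -6.3]
opening: 0.147
grip_force: 30.0
```

```bash
python3 lev.py
```

```text
tcp [586.8 -21.5 236.7] rpy [ 3.1415 -0.      0.7687] q [-0.15  0.43  1.65 -0.    1.06  0.65] t 22.3 F [ 0.3 -0.4 -6.3] open 0.14665726053355166 grip 29.997935593128204
moment [-0.115  0.094 -0.009]
wrist board 11209 slope [0.001 0.   ] z 95.7
wrist ball 377 [ 1.1 -0.1 15.4] [31.6 31.9 26.7]
scene board 489 slope [0.004 0.003] z 97.9
scene ball 152 [-10.4  -3.1  17.3] [30.3 30.7 41.7]
top board 65 slope [0.04  0.048] z 90.5
```

Call:
arm_command --deltas '[{"dx": 0, "dy": 0, "dz": 0, "yaw": 0.5}, {"dx": 0, "dy": 0, "dz": 0, "yaw": 1}, {"dx": 0, "dy": 0, "dz": 0, "yaw": 1.5}, {"dx": 0, "dy": 0, "dz": 0, "yaw": 2}, {"dx": 0, "dy": 0, "dz": 0, "yaw": 2}, {"dx": 0, "dy": 0, "dz": 0, "yaw": 2}, {"dx": 0, "dy": 0, "dz": 0, "yaw": 2}, {"dx": 0, "dy": 0, "dz": 0, "yaw": 2}, {"dx": 0, "dy": 0, "dz": 0, "yaw": 2}, {"dx": 0, "dy": 0, "dz": 0, "yaw": 2}, {"dx": 0, "dy": 0, "dz": 0, "yaw": 2}, {"dx": 0, "dy": 0, "dz": 0, "yaw": 2}, {"dx": 0, "dy": 0, "dz": 0, "yaw": 2}, {"dx": 0, "dy": 0, "dz": 0, "yaw": 2}, {"dx": 0, "dy": 0, "dz": 0, "yaw": 2}, {"dx": 0, "dy": 0, "dz": 0, "yaw": 2}, {"dx": 0, "dy": 0, "dz": 0, "yaw": 2}, {"dx": 0, "dy": 0, "dz": 0, "yaw": 2}, {"dx": 0, "dy": 0, "dz": 0, "yaw": 2}, {"dx": 0, "dy": 0, "dz": 0, "yaw": 2}]'

```text
t: 24.45
eef_pos: [586.8, -21.5, 236.6]
tcp_rot: [3.142, -0.0, 1.418]
ft_force: [0.2, 0.1, -6.5]
opening: 0.146
grip_force: 30.0
```

Call:
arm_command --deltas '[{"dx": 0, "dy": 0, "dz": 0, "yaw": 2}, {"dx": 0, "dy": 0, "dz": 0, "yaw": 2}, {"dx": 0, "dy": 0, "dz": 0, "yaw": 2}, {"dx": 0, "dy": 0, "dz": 0, "yaw": 2}, {"dx": 0, "dy": 0, "dz": 0, "yaw": 2}, {"dx": 0, "dy": 0, "dz": 0, "yaw": 2}, {"dx": 0, "dy": 0, "dz": 0, "yaw": 2}, {"dx": 0, "dy": 0, "dz": 0, "yaw": 2}, {"dx": 0, "dy": 0, "dz": 0, "yaw": 2}, {"dx": 0, "dy": 0, "dz": 0, "yaw": 1.5}, {"dx": 0, "dy": 0, "dz": 0, "yaw": 1}, {"dx": 0, "dy": 0, "dz": 0, "yaw": 0.5}, {"dx": 0, "dy": 0, "dz": 0, "yaw": 0}, {"dx": 0, "dy": 0, "dz": 0, "yaw": 0}, {"dx": 0, "dy": 0, "dz": 0, "yaw": 0}, {"dx": 0, "dy": 0, "dz": 0, "yaw": 0}, {"dx": 0, "dy": 0, "dz": 0, "yaw": 0}, {"dx": 0, "dy": 0, "dz": 0, "yaw": 0}]'

```text
t: 26.25
eef_pos: [586.8, -21.5, 236.7]
tcp_rot: [3.142, 0.0, 1.781]
ft_force: [0.7, 0.1, -6.3]
opening: 0.146
grip_force: 30.0
```

```bash
python3 lev.py; python3 - <<'E'
from h import *
c=read_camera("wrist");save(c,"w9")
E
```

```text
tcp [586.8 -21.5 236.7] rpy [3.1415 0.     1.7812] q [-0.15  0.43  1.65  0.    1.06 -0.36] t 26.25 F [ 0.7  0.1 -6.3] open 0.14618557505767485 grip 29.997903406620026
moment [-0.096  0.088 -0.021]
wrist board 11322 slope [0.002 0.   ] z 95.7
wrist ball 452 [-9.6  3.  15.4] [31.7 29.9 27.1]
scene board 514 slope [0.003 0.001] z 97.8
scene ball 152 [-5.5 -8.9 21.7] [31.9 14.9 44. ]
```

View pics/w9.png

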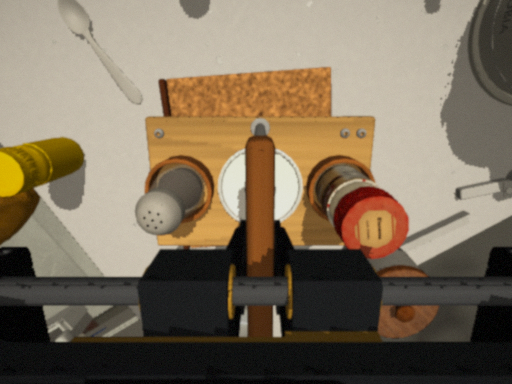

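The mill's end now hangs over the bead side (bead at (163,97)), the jar is at the other end, and the carrier is level. The mat's edge shows it is about 3° short, so I'll add that and hand in.

Call:
arm_command --deltas '[{"dx": 0, "dy": 0, "dz": 0, "yaw": 0.5}, {"dx": 0, "dy": 0, "dz": 0, "yaw": 1}, {"dx": 0, "dy": 0, "dz": 0, "yaw": 1}, {"dx": 0, "dy": 0, "dz": 0, "yaw": 0.5}, {"dx": 0, "dy": 0, "dz": 0, "yaw": 0}, {"dx": 0, "dy": 0, "dz": 0, "yaw": 0}, {"dx": 0, "dy": 0, "dz": 0, "yaw": 0}, {"dx": 0, "dy": 0, "dz": 0, "yaw": 0}, {"dx": 0, "dy": 0, "dz": 0, "yaw": 0}, {"dx": 0, "dy": 0, "dz": 0, "yaw": 0}, {"dx": 0, "dy": 0, "dz": 0, "yaw": 0}, {"dx": 0, "dy": 0, "dz": 0, "yaw": 0}]'

```text
t: 27.65
eef_pos: [586.8, -21.5, 236.7]
tcp_rot: [3.141, -0.0, 1.834]
ft_force: [-0.5, -0.4, -5.2]
opening: 0.148
grip_force: 30.0
```

```bash
python3 -c "
from cell import *
print(job_done())"
```

```text
the job is handed in; nothing more can be done
None
```

I handed the job in at about 28 s, with no verdict returned: mill in pocket one, jar in pocket two, and the carrier held level about 8 cm above the mat, turned about 91° anticlockwise with the mill's end over the beaded edge; the bar hid the ball in the last picture, so I didn't see it directly there.

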